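# Hang up the trivet and hold the surface thermometer on the hob's test spot

## Robot

A 6-joint arm with a two-finger parallel gripper is mounted at the origin on the work surface. World frame = base frame: x ahead of the robot, y to its left, z up, the work surface at z = 0. Lengths are in m, angles in rad, forces in N, time in s.
With the tool pointing down it reaches from about 0.25 to 0.725 m from the base axis. Payload 9.7 kg.
Tool frame: the origin (TCP) lies midway between the tips of the shut fingers; the grasp point (between the pads) lies 19 mm behind it (arm.hold_point_z is the distance from the TCP to the grasp point, in m); z points along the fingers, y is the line along which they close (so a half turn about z gives the same grasp; the last joint's range is limited). The gripper opens to 85 mm and grips with 20 to 120 N. Pads are 22 mm wide; open, the fingers measure 114 mm over their backs; the gripper's body (76 mm by 85 mm) begins 54 mm behind the grasp point. The pads swing forward as they close: fully open they stand 13 mm farther back than shut.
Start: joints at [1.251, 0.087, 0.176, 1.66, 0, 1.571], TCP at [0.173, 0.522, 0.231] pointing down, gripper open.
Joint ranges: [-3.13, 3.13], [-0.85, 1.81], [-1.15, 1.24], [-2.2, 2.28], [-1.44, 1.52], [-3.14, 3.14]. Speed limits (rad/s): [2.22, 2.22, 2.57, 3.14, 3.14, 3.14].

## Interface

Orientations are given as a unit quaternion [w, x, y, z].
In Python, from rig import arm gives the robot as it stands.
- The arm moves only by the shell command python3 -m crank 'ROWS'. ROWS is JSON, a list of rows, each an object of numbers: "rx", "ry", "rz": the turn, a rotation vector about the tool's x, y, z in degrees; "dx", "dy", "dz": the shift along the tool's x, y, z in m; "grip": the closure, from -1 (fully open) to 1 (shut), so that 0 is half open. A call has 1 to 5 rows; each row shifts and turns the commanded pose from where the row before left it, along the tool's axes as they then stand; what a row does not reach is not made up. A row lasts 1/10 s, in which the tool goes at most 50 mm and 8.59 degrees, less where a joint would pass 70% of its speed; a pose out of reach is approached as far as the arm can. A call with a gripper value outside its range is refused whole. The fingers move at their own pace and stop on an object; the grip force is fixed at half the most. Time passes only in rows, so rows that do not move let the fingers close. It gives the time, the measured TCP pose, the force, the opening and the grip force at its end, in the units of the state.
- arm.observe(): the state, without advancing time (a new reading comes with each control period).
- arm.get_image(name): name is "scene" or "top" or "wrist"; returns (picture, depth): 420x560x3 uint8, blue, green, red; 420x560 float32, m along the optical axis (not along the pixel's ray), 0 where there is no reading.
- arm.camera_params(name): a dict with "vertical_fov" (degrees; the focal length in pixels is half the picture's height over the tangent of half this angle, whatever the lens; pixels are square), "cx", "cy" (the principal point, pixels), "rvec" (rotation vector, rad) and "tvec" (3), from world to camera coordinates, as OpenCV has them; the wrist camera has in their place "mount" (4x4, takes a point from camera to tool coordinates, whose origin is the TCP and whose axes are the flange's). Camera axes: x right, y down, z forward; pixel columns grow to the right and rows downward; lengths in m; the calibration is good to about 2 mm. A picture is of the moment at which its call begins: read the wrist's pose just before it. camera_params takes no time and is no camera call.
- arm.finish_job(): hands the job in; it is judged then, once.
The state is a dict: "time_s": time; "qpos": joint angles; "joint_velocities": joint speeds; "joint_efforts": joint torques, N m; "position": TCP position; "ee_rot": TCP orientation; "wrist_force": force on the tool from outside, world axes, zero at the start; "torque": the same for the moment, N m; "finger_gap": finger opening in m; "gripper_force": force on a finger pad.
Only numpy, scipy, OpenCV 4.12 (cv2) and the standard library are available. Lean on these libraries where they do the work, as an engineer would, in place of code of your own. Each camera call takes 0.05 s, during which the arm holds its last target. There are 200 camera calls.

## Task

The kitchen's induction hob needs its surface checked, but a wooden trivet has been left over the white test spot: first hang the trivet by its centre hole on the brass peg of the trivet post, so that it lies flat on the post's shoulder, and let go of it. Then lift the orange surface thermometer out of its stand and hold it upright with its copper foot inside the white spot, pressing lightly so that the sprung foot is pushed about half-way in (never hard against its stop). Finish while still holding it there, do not let go, and leave the other things on the worktop where they are.

Things in the scene. Friction and masses are not known exactly. Their poses are not given: they have to be found in the camera images.
- hob: portable induction hob, fixed, grey with a flat black glass top, 350 mm (its x) by 290 mm (its y), 60 mm high; origin at the centre of its underside; the strip with round touch keys is at its -x end
- spot: white round test spot, 30 mm across with an 8 mm red centre, flat (under 1 mm) on the hob's glass; origin at its centre on the glass, 60 mm above the worktop. Its place on the hob varies; at the start the trivet lies over it, so that it is partly or wholly hidden
- trivet: loose wooden ring trivet, 110 mm outside, round centre hole 32 mm, 12 mm thick, about 110 g; origin at the centre of its underside, z up. A darker upright grip lug stands on it, centred 38 mm from the centre towards the trivet's -x: 34 mm long (along the trivet's x), 12 mm thick (along y, pinch it here), its top 52 mm above the underside
- post: trivet post, fixed: dark foot 100 mm across, steel column, a round shoulder 56 mm across whose top is 70 mm above the worktop, and on it an upright brass peg 16 mm thick, 34 mm long, with a tapered top (peg end 104 mm above the worktop); origin at the centre of its underside. Post and stand may swap sides
- post_shoulder (a point): point on the peg's axis at the top of the shoulder, where the centre of the trivet's underside comes to lie
- stand: white thermometer stand, fixed, foot 110 x 100 mm, with a shelf 100 x 84 mm whose top is 95 mm above the worktop; the thermometer hangs in the shelf's 26 mm hole, above the centre of the stand; origin at the centre of its underside
- probe: loose surface thermometer, upright in the stand, about 140 g (hidden variation); origin on its axis at the level of the foot's face when the foot is fully out; z runs up the handle. Orange square handle 28 x 28 mm (sides along its x and y) from 76 to 166 mm above the origin; black flange 40 x 40 mm from 70 to 76 mm, resting on the stand's shelf; steel stem 12 mm thick below it. In the stand the origin is 25 mm above the worktop
- tip_face (a point): centre of the flat underside of the thermometer's round copper foot, 14 mm across, 10 mm high; it moves with the foot
- tip (a joint): how far the sprung foot is pushed up into the stem (m): 0 fully out, 0.012 at its stop. The spring pushes back about 1.4 N at the first touch, 4 N half-way and 6.8 N at the stop
- soy_bottle: bystander: amber soy-sauce bottle, 60 mm across, 170 mm tall; leave it alone; origin at the centre of its underside
- spice_jar: bystander: spice jar with green cap, 48 mm across, 85 mm tall; leave it alone; origin at the centre of its underside
- tea_cup: bystander: blue tea cup, 72 mm across, 75 mm tall; leave it alone; origin at the centre of its underside
- sauce_dish: bystander: small white bowl, 100 mm across, 25 mm tall; leave it alone; origin at the centre of its underside
- paper_roll: bystander: white kitchen-paper roll standing upright, 110 mm across, 220 mm tall; leave it alone; origin at the centre of its underside
- spoon: bystander: wooden-handled spoon, 200 mm long, lying flat (origin at mid-length); leave it alone
- steel_tin: bystander: open steel tin, 160 x 220 x 65 mm; leave it alone; origin at the centre of its underside
Not all that is in view belongs to the job. Leave any purple or turquoise look-alike of the trivet alone.

How it is judged:
By the outcome, as a careful person would: the job done as asked, in the order asked, and still so for the second after the job is handed in, while the arm keeps its last pose, push and grip.
It also fails if it takes over 64 s, if anything falls off the work surface, if the arm or the gripper's body presses on something with over 40 N, if the wrist force passes 120 N, or if a joint passes its speed limit or range.

## Working session

There is one attempt and no reset: what is moved stays moved. The work goes in short steps, Python scripts to look and compute and a shell command to move; the robot and the scene stay as the last step left them, time stands still between calls to the robot, and variables do not carry over. Pictures are saved under pics/ and viewed, at most 10 in all, crops included, and the job is handed in when it is done.

```bash
mkdir -p pics; cat > h.py <<'E'
import numpy as np, cv2
from scipy.spatial.transform import Rotation as R
from rig import arm
def grab(n):
    s=arm.observe(); im,d=arm.get_image(n); return im,d,cam(n,s)
def cam(n,s):
    p=arm.camera_params(n); f=210/np.tan(np.radians(p["vertical_fov"])/2)
    if "mount" in p:
        q=s["ee_rot"]; T=np.eye(4); T[:3,:3]=R.from_quat([q[1],q[2],q[3],q[0]]).as_matrix(); T[:3,3]=s["position"]
        M=T@np.array(p["mount"]); Rc,o=M[:3,:3],M[:3,3]
    else:
        Rw=R.from_rotvec(np.ravel(p["rvec"])).as_matrix(); Rc=Rw.T; o=-Rc@np.ravel(p["tvec"])
    return f,p["cx"],p["cy"],Rc,o
def ray(c,u,v): f,cx,cy,Rc,o=c; return o,Rc@np.array([(u-cx)/f,(v-cy)/f,1])
def onz(c,u,v,z): o,r=ray(c,u,v); return o+r*(z-o[2])/r[2]
def pt(c,d,u,v): o,r=ray(c,u,v); return o+r*d[int(v),int(u)]
def cloud(c,d):
    f,cx,cy,Rc,o=c; v,u=np.mgrid[:420,:560]
    return np.stack([(u-cx)/f*d,(v-cy)/f*d,d],-1)@Rc.T+o
E
python3 - <<'E'
from h import *
print(arm.camera_params("top"),arm.camera_params("scene"),arm.camera_params("wrist"),arm.observe(),arm.hold_point_z)
for n in("top","scene"):
    im,d,c=grab(n); cv2.imwrite(f"pics/{n}0.png",im); np.savez(f"{n}0.npz",im=im,d=d)
E
```

```text
{'vertical_fov': 50.065230665238495, 'cx': 278.1971451273479, 'cy': 206.7367647882859, 'rvec': array([ 2.19265107, -2.17636822,  0.08370065]), 'tvec': array([-0.00420585,  0.52828205,  1.46844082])} {'vertical_fov': 49.10209650842891, 'cx': 277.32512574247266, 'cy': 204.46299651982193, 'rvec': array([ 2.33024174,  1.11546476, -0.33347597]), 'tvec': array([-0.34054063, -0.2794149 ,  1.81180362])} {'vertical_fov': 67.65943953720117, 'cx': 282.2618225831514, 'cy': 207.6826808957623, 'mount': array([[ 1.10587923e-03, -9.65608416e-01, -2.59998392e-01,
         6.62015872e-02],
       [ 9.99998845e-01,  7.96748919e-04,  1.29435605e-03,
         2.32409392e-04],
       [-1.04268766e-03, -2.59999523e-01,  9.65608182e-01,
        -1.42150793e-01],
       [ 0.00000000e+00,  0.00000000e+00,  0.00000000e+00,
         1.00000000e+00]])} {'time_s': 0.0, 'qpos': array([1.25098754e+00, 8.74661287e-02, 1.75145812e-01, 1.65980104e+00,
       1.45363930e-05, 1.57083139e+00]), 'joint_velocities': array([-0.00128001, -0.00017945, -0.00053819,  0.00099036, -0.0013896 ,
        0.0005719 ]), 'joint_efforts': array([ 5.79599655e-04, -5.20388496e+01,  4.64799964e+01,  1.64557330e-02,
       -3.24959183e-05,  1.12498401e-05]), 'position': array([0.17283703, 0.52190003, 0.23058573]), 'ee_rot': array([-1.12651993e-04,  1.59241098e-01,  9.87239502e-01, -6.52906418e-04]), 'wrist_force': array([-0.31289351,  0.52340901, -0.22361948]), 'torque': array([ 0.05290164, -0.02268256, -0.00704969]), 'gripper_force': 0.0, 'finger_gap': 0.08485368356883222} 0.0187
```

View pics/top0.png

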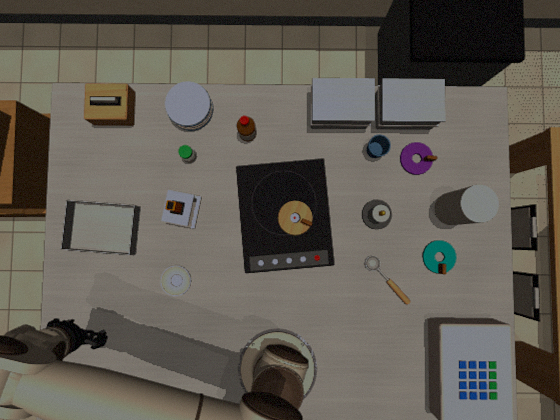

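View pics/scene0.png

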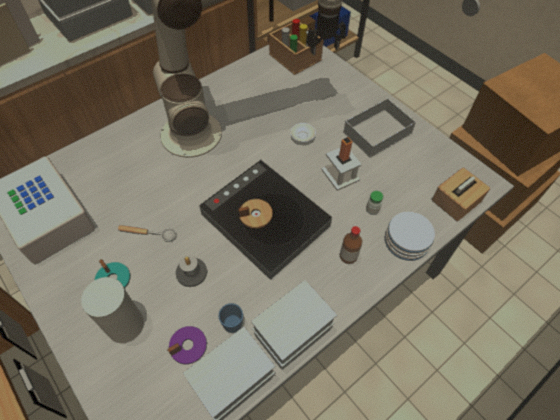

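Candidates in the top view: wooden trivet on the hob at (295,218), purple look-alike at (417,158), turquoise look-alike at (439,257). I choose the wooden one. The post is at (377,214), on the right, and the stand with the orange probe is at (180,208), on the left. Next I measure them, with one close crop.

```bash
cat > m.py <<'E'
from h import *
Z=np.load("top0.npz"); im,d=Z["im"],Z["d"]; c=cam("top",None); P=cloud(c,d)
hsv=cv2.cvtColor(im,cv2.COLOR_BGR2HSV)
def region(u0,u1,v0,v1,m):
    k=np.zeros((420,560),bool); k[v0:v1,u0:u1]=True; return k&m
h=P[...,2]
def rep(n,k):
    p=P[k]; print(n,k.sum(),p.mean(0).round(4),"mid",((p[:,:2].min(0)+p[:,:2].max(0))/2).round(4),"ext",np.ptp(p[:,:2],0).round(3))
rep("trivet disc",region(265,330,190,250,(abs(h-.072)<.006)&(hsv[...,1]>70)&(hsv[...,2]>60)))
rep("trivet lug",region(265,330,190,250,(h>.095)))
rep("shoulder",region(350,405,185,240,(abs(h-.07)<.01)))
rep("peg",region(350,405,185,240,(h>.09)))
rep("shelf",region(150,215,180,240,(abs(h-.095)<.008)))
k=region(150,215,180,240,(h>.17)); rep("handle",k); print(np.percentile(h[k],[5,50,95]))
t=P[k][:,:2].astype(np.float32); print(cv2.minAreaRect(t))
k=region(220,345,140,290,(abs(h-.06)<.012));print("hob",cv2.minAreaRect(P[k][:,:2].astype(np.float32)))
k=region(150,215,180,240,(abs(h-.095)<.012));print("shelfrect",cv2.minAreaRect(P[k][:,:2].astype(np.float32)))
for n,u,v in(("trivet",295,218),("peg",380,213)): print(n,onz(c,u,v,.072 if n=="trivet" else .104))
cr=lambda a,b,e,f:cv2.resize(im[e:f,a:b],(266,266),interpolation=cv2.INTER_CUBIC)
cv2.imwrite("pics/crop.png",np.hstack([cr(262,328,185,251),cr(344,410,181,247),cr(148,214,175,241)]))
E
python3 m.py
```

```text
trivet disc 744 [ 0.4921 -0.0518  0.073 ] mid [ 0.4921 -0.054 ] ext [0.109 0.109]
trivet lug 61 [ 0.4609 -0.0648  0.4775] mid [ 0.4523 -0.0516] ext [0.069 0.108]
shoulder 213 [ 0.5072 -0.3273  0.0714] mid [ 0.5071 -0.328 ] ext [0.052 0.054]
peg 35 [ 0.4769 -0.2142  0.582 ] mid [ 0.4661 -0.1662] ext [0.097 0.338]
shelf 687 [0.5176 0.3125 0.0962] mid [0.518  0.3166] ext [0.11  0.101]
handle 122 [0.5049 0.2727 0.3627] mid [0.4754 0.166 ] ext [0.115 0.327]
[0.17646999 0.19275203 1.50365582]
((0.47700315713882446, 0.16389697790145874), (0.3425726592540741, 0.029273614287376404), 74.68640899658203)
hob ((0.5003766417503357, -0.021530553698539734), (0.34965166449546814, 0.2898879051208496), 5.5730438232421875)
shelfrect ((0.5191665887832642, 0.31614238023757935), (0.08638840168714523, 0.0994594618678093), 79.1121826171875)
trivet [ 0.48880713 -0.05398146  0.072     ]
peg [ 0.5048139  -0.31783986  0.104     ]
```

View pics/crop.png

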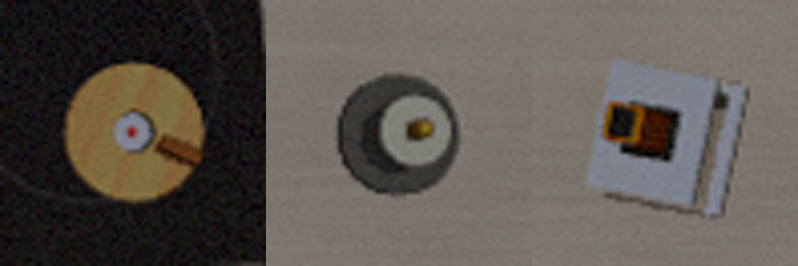

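The crop shows the wooden ring with the white spot and red dot in its hole (crop 131,132), its lug at lower right (180,150), the brass peg (420,128), and the orange handle with a black end (640,128). The choice is confirmed. Next I refine the lug and handle.

```bash
cat >> m.py <<'E'
print('----')
k=region(265,330,190,250,(h>.095)&(h<.13)); rep("lug",k); print(cv2.minAreaRect(P[k][:,:2].astype(np.float32)))
k=region(350,405,185,240,(h>.09)&(h<.13)); rep("peg",k)
k=region(150,215,180,240,(h>.18)&(h<.22)); rep("handle",k); print(cv2.minAreaRect(P[k][:,:2].astype(np.float32)))
k=region(280,310,205,230,((hsv[...,0]<8)|(hsv[...,0]>172))&(hsv[...,1]>100)&(hsv[...,2]>60)); v,u=np.nonzero(k);print("red",u.mean(),v.mean(),len(u),onz(c,u.mean(),v.mean(),.06))
k=region(262,328,190,250,(hsv[...,1]>70)&(hsv[...,2]>60)); v,u=np.nonzero(k)
print(cv2.minEnclosingCircle(np.c_[u,v].astype(np.float32)))
E
python3 m.py|sed '1,/----/d'
```

```text
lug 45 [ 0.4762 -0.0887  0.1127] mid [ 0.4762 -0.0899] ext [0.021 0.032]
((0.4763247072696686, -0.0892084613442421), (0.03364904224872589, 0.012034867890179157), 65.792236328125)
peg 23 [ 0.5078 -0.3272  0.1011] mid [ 0.5082 -0.3278] ext [0.013 0.014]
handle 97 [0.5184 0.3141 0.192 ] mid [0.5183 0.3149] ext [0.03  0.029]
((0.5186485052108765, 0.31514811515808105), (0.028903355821967125, 0.02755642496049404), 79.5869140625)
red 294.3333333333333 217.33333333333334 3 [ 0.49153211 -0.05230274  0.06      ]
((294.8377380371094, 217.28311157226562), 17.502517700195312)
```

```bash
cat > to.py <<'E'
import sys
from h import *
s=arm.observe(); q=s["ee_rot"]; M=R.from_quat([q[1],q[2],q[3],q[0]]).as_matrix(); p=s["position"]
x,y,z,yaw=map(float,sys.argv[1:5])
print("t",s["time_s"],"p",p.round(4),"yaw",np.degrees(np.arctan2(M[1,0],M[0,0])).round(2),"zax",M[:,2].round(4),"gap",round(s["finger_gap"],4),"F",s["wrist_force"].round(2),"q",s["qpos"].round(2))
print("tool shift now",(M.T@(np.array([x,y,z])-p)).round(4))
yw=np.radians(yaw); W=np.array([[np.cos(yw),np.sin(yw),0],[np.sin(yw),-np.cos(yw),0],[0,0,-1]]).T
print("turn deg",np.degrees(R.from_matrix(M.T@W).as_rotvec()).round(2))
print("shift after turn",(W.T@(np.array([x,y,z])-p)).round(4))
E
T='[{"rz":8},{"rz":8},{"rz":8},{"rz":8}]'
python3 -m crank '[{"dx":-0.032,"dy":-0.032},{"dx":-0.032,"dy":-0.032},{"dx":-0.032,"dy":-0.032},{"dx":-0.032,"dy":-0.032},{"dx":-0.032,"dy":-0.032}]'
python3 -m crank '[{"rz":8},{"rz":8},{"rz":8},{"rz":8}]'
python3 to.py 0.476 -0.089 0.23 65.8
```

```text
t 0.1 p [0.1728 0.5219 0.2307] yaw 161.68 zax [-4.0e-04 -1.1e-03 -1.0e+00] gap 0.0853 F [-0.36 -0.49  0.13] q [1.25 0.09 0.18 1.66 0.   1.57]
tool shift now [-0.4799 -0.4846  0.0012]
turn deg [-5.000e-02  5.000e-02  9.588e+01]
shift after turn [-0.433   0.5269  0.0007]schema error: expected keys rx, ry, rz, dx, dy, dz, grip
schema error: expected keys rx, ry, rz, dx, dy, dz, grip
```

```bash

python3 -m crank '[{"rx":0,"ry":0,"rz":0,"dx":-0.032,"dy":-0.032,"dz":0,"grip":-1},{"rx":0,"ry":0,"rz":0,"dx":-0.032,"dy":-0.032,"dz":0,"grip":-1},{"rx":0,"ry":0,"rz":0,"dx":-0.032,"dy":-0.032,"dz":0,"grip":-1},{"rx":0,"ry":0,"rz":0,"dx":-0.032,"dy":-0.032,"dz":0,"grip":-1},{"rx":0,"ry":0,"rz":0,"dx":-0.032,"dy":-0.032,"dz":0,"grip":-1}]'
python3 -m crank '[{"rx":0,"ry":0,"rz":8,"dx":0,"dy":0,"dz":0,"grip":-1},{"rx":0,"ry":0,"rz":8,"dx":0,"dy":0,"dz":0,"grip":-1},{"rx":0,"ry":0,"rz":8,"dx":0,"dy":0,"dz":0,"grip":-1},{"rx":0,"ry":0,"rz":8,"dx":0,"dy":0,"dz":0,"grip":-1}]'
python3 to.py 0.476 -0.089 0.23 65.8
```

```text
time_s: 0.6
position: [0.2747, 0.3182, 0.231]
ee_rot: [-0.0, 0.159, 0.987, -0.0]
wrist_force: [1.5, 0.4, -0.4]
finger_gap: 0.0854
gripper_force: 0.0
time_s: 1.0
position: [0.2745, 0.3196, 0.2311]
ee_rot: [-0.0, 0.428, 0.904, -0.0]
wrist_force: [0.6, 0.6, 0.1]
finger_gap: 0.0857
gripper_force: 0.0
t 1.0 p [0.2745 0.3196 0.2311] yaw 129.32 zax [-3.e-04 -3.e-04 -1.e+00] gap 0.0857 F [0.59 0.55 0.12] q [ 0.86 -0.22 -0.11  1.68  0.    1.75]
tool shift now [-0.4438 -0.103   0.0011]
turn deg [-2.000e-02  1.000e-02  6.352e+01]
shift after turn [-0.2901  0.3513  0.0011]
```

```bash

python3 -m crank '[{"rx":0,"ry":0,"rz":0,"dx":-0.044,"dy":-0.01,"dz":0,"grip":-1},{"rx":0,"ry":0,"rz":0,"dx":-0.044,"dy":-0.01,"dz":0,"grip":-1},{"rx":0,"ry":0,"rz":0,"dx":-0.044,"dy":-0.01,"dz":0,"grip":-1},{"rx":0,"ry":0,"rz":0,"dx":-0.044,"dy":-0.01,"dz":0,"grip":-1},{"rx":0,"ry":0,"rz":0,"dx":-0.044,"dy":-0.01,"dz":0,"grip":-1}]'
python3 -m crank '[{"rx":0,"ry":0,"rz":8,"dx":0,"dy":0,"dz":0,"grip":-1},{"rx":0,"ry":0,"rz":8,"dx":0,"dy":0,"dz":0,"grip":-1},{"rx":0,"ry":0,"rz":8,"dx":0,"dy":0,"dz":0,"grip":-1},{"rx":0,"ry":0,"rz":8,"dx":0,"dy":0,"dz":0,"grip":-1}]' >/dev/null
python3 -m crank '[{"rx":0,"ry":0,"rz":0,"dx":-0.043,"dy":0.014,"dz":0,"grip":-1},{"rx":0,"ry":0,"rz":0,"dx":-0.043,"dy":0.014,"dz":0,"grip":-1},{"rx":0,"ry":0,"rz":0,"dx":-0.043,"dy":0.014,"dz":0,"grip":-1},{"rx":0,"ry":0,"rz":0,"dx":-0.043,"dy":0.014,"dz":0,"grip":-1},{"rx":0,"ry":0,"rz":0,"dx":-0.043,"dy":0.014,"dz":0,"grip":-1}]'>/dev/null
python3 -m crank '[{"rx":0,"ry":0,"rz":8,"dx":0,"dy":0,"dz":0,"grip":-1},{"rx":0,"ry":0,"rz":8,"dx":0,"dy":0,"dz":0,"grip":-1},{"rx":0,"ry":0,"rz":8,"dx":0,"dy":0,"dz":0,"grip":-1},{"rx":0,"ry":0,"rz":7.5,"dx":0,"dy":0,"dz":0,"grip":-1},{"rx":0,"ry":0,"rz":0,"dx":0,"dy":0,"dz":0,"grip":-1}]' >/dev/null
python3 to.py 0.476 -0.089 0.23 65.8
python3 - <<'E'
from h import *
im,d,c=grab("wrist"); cv2.imwrite("pics/w1.png",im); np.savez("w1.npz",im=im,d=d,Rc=c[3],o=c[4])
P=cloud(c,d); h=P[...,2]; k=(h>.095)&(h<.125)&(d>.1); n,l,st,ce=cv2.connectedComponentsWithStats(k.astype(np.uint8))
for i in range(1,n):
    if st[i,4]>200: p=P[l==i]; print(st[i],p.mean(0).round(4),cv2.minAreaRect(p[:,:2].astype(np.float32)),np.percentile(p[:,2],[5,50,95]).round(4))
hsv=cv2.cvtColor(im,cv2.COLOR_BGR2HSV)
k=((hsv[...,0]<8)|(hsv[...,0]>172))&(hsv[...,1]>100)&(hsv[...,2]>60)
n,l,st,ce=cv2.connectedComponentsWithStats(k.astype(np.uint8))
for i in range(1,n):
    if st[i,4]>30: print("red",st[i],ce[i],onz(c,*ce[i],.0605).round(4))
k=(abs(h-.072)<.005)&(hsv[...,1]>50)&(d>.1); p=P[k][:,:2].astype(np.float32); print("disc",cv2.minEnclosingCircle(p),np.median(h[k]))
E
```

```text
time_s: 1.5
position: [0.3768, 0.117, 0.2312]
ee_rot: [0.0, 0.425, 0.905, 0.0]
wrist_force: [0.9, 0.0, 0.6]
finger_gap: 0.0855
gripper_force: 0.0
t 2.9 p [ 0.4744 -0.0851  0.231 ] yaw 66.06 zax [-6.e-04  1.e-04 -1.e+00] gap 0.0856 F [-0.83  0.1   0.71] q [-0.18 -0.07  0.01  1.66 -0.    1.81]
tool shift now [-0.0029  0.003   0.001 ]
turn deg [-0.04  0.01  0.26]
shift after turn [-0.0029  0.003   0.001 ]
[278 182  14  41 553] [ 0.4758 -0.0853  0.1103] ((0.4752231538295746, -0.08673301339149475), (0.03357277438044548, 0.011498531326651573), 66.21788024902344) [0.1055 0.111  0.1124]
red [280 149   8   9  54] [283.37037037 152.94444444] [ 0.4902 -0.0506  0.0605]
red [195 255  17  16 214] [203.08878505 262.57009346] [ 0.3632 -0.1229  0.0605]
disc ((0.574896514415741, -0.17215657234191895), 0.20168809592723846) 0.0714807561978551
```

View pics/w1.png

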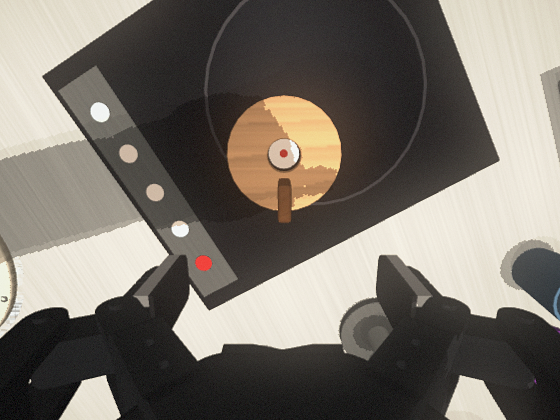

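The wrist picture shows the ring centred at (284,153) with the red dot in its hole, and the lug at (285,200) lined up with the open fingers. The lug is at (0.4755,-0.087), 66°, and the spot is at (0.490,-0.051). Descend and grasp.

```bash

python3 -m crank '[{"rx":0,"ry":0,"rz":0,"dx":-0.001,"dy":0.0015,"dz":0.04,"grip":-1},{"rx":0,"ry":0,"rz":0,"dx":0,"dy":0,"dz":0.04,"grip":-1},{"rx":0,"ry":0,"rz":0,"dx":0,"dy":0,"dz":0.04,"grip":-1},{"rx":0,"ry":0,"rz":0,"dx":0,"dy":0,"dz":0.02,"grip":-1},{"rx":0,"ry":0,"rz":0,"dx":0,"dy":0,"dz":0.012,"grip":-1}]' >/dev/null
python3 -m crank '[{"rx":0,"ry":0,"rz":0,"dx":0,"dy":0,"dz":0,"grip":1},{"rx":0,"ry":0,"rz":0,"dx":0,"dy":0,"dz":0,"grip":1},{"rx":0,"ry":0,"rz":0,"dx":0,"dy":0,"dz":0,"grip":1},{"rx":0,"ry":0,"rz":0,"dx":0,"dy":0,"dz":0,"grip":1},{"rx":0,"ry":0,"rz":0,"dx":0,"dy":0,"dz":0,"grip":1}]'
python3 -m crank '[{"rx":0,"ry":0,"rz":0,"dx":0,"dy":0,"dz":0,"grip":1},{"rx":0,"ry":0,"rz":0,"dx":0,"dy":0,"dz":0,"grip":1},{"rx":0,"ry":0,"rz":0,"dx":0,"dy":0,"dz":0,"grip":1},{"rx":0,"ry":0,"rz":0,"dx":0,"dy":0,"dz":0,"grip":1},{"rx":0,"ry":0,"rz":0,"dx":0,"dy":0,"dz":0,"grip":1}]'
python3 to.py 0.4755 -0.087 0.078 66.2
```

```text
time_s: 3.95
position: [0.4759, -0.0866, 0.0801]
ee_rot: [0.0, 0.838, 0.546, 0.0]
wrist_force: [-5.0, 2.0, 3.2]
finger_gap: 0.0123
gripper_force: 2.2
time_s: 4.45
position: [0.4761, -0.0867, 0.0802]
ee_rot: [0.001, 0.838, 0.546, 0.001]
wrist_force: [-0.0, -1.4, 7.0]
finger_gap: 0.0111
gripper_force: 59.4
t 4.45 p [ 0.4761 -0.0867  0.0802] yaw 66.18 zax [ 1.6e-03 -3.0e-04 -1.0e+00] gap 0.0111 F [-0.   -1.38  6.96] q [-0.18 -0.08 -0.28  1.37 -0.    1.81]
tool shift now [-0.0005 -0.0004  0.0022]
turn deg [ 0.09 -0.02 -0.02]
shift after turn [-0.0005 -0.0004  0.0022]
```

```bash

python3 -m crank '[{"rx":0,"ry":0,"rz":0,"dx":0,"dy":0,"dz":-0.01,"grip":1},{"rx":0,"ry":0,"rz":0,"dx":0,"dy":0,"dz":-0.03,"grip":1},{"rx":0,"ry":0,"rz":0,"dx":0,"dy":0,"dz":-0.03,"grip":1},{"rx":0,"ry":0,"rz":0,"dx":0,"dy":0,"dz":-0.03,"grip":1},{"rx":0,"ry":0,"rz":0,"dx":0,"dy":0,"dz":0,"grip":1}]' >/dev/null
python3 -m crank '[{"rx":0,"ry":0,"rz":0,"dx":-0.03,"dy":0.015,"dz":0,"grip":1},{"rx":0,"ry":0,"rz":0,"dx":-0.03,"dy":0.015,"dz":0,"grip":1},{"rx":0,"ry":0,"rz":0,"dx":-0.03,"dy":0.015,"dz":0,"grip":1},{"rx":0,"ry":0,"rz":0,"dx":-0.03,"dy":0.015,"dz":0,"grip":1},{"rx":0,"ry":0,"rz":0,"dx":-0.03,"dy":0.015,"dz":0,"grip":1}]' >/dev/null
python3 -m crank '[{"rx":0,"ry":0,"rz":0,"dx":-0.03,"dy":0.015,"dz":0,"grip":1},{"rx":0,"ry":0,"rz":0,"dx":-0.03,"dy":0.015,"dz":0,"grip":1},{"rx":0,"ry":0,"rz":0,"dx":-0.03,"dy":0.015,"dz":0,"grip":1},{"rx":0,"ry":0,"rz":0,"dx":0,"dy":0,"dz":0,"grip":1},{"rx":0,"ry":0,"rz":0,"dx":0,"dy":0,"dz":0,"grip":1}]'
python3 to.py 0.4915 -0.361 0.18 66.2
python3 - <<'E'
from h import *
im,d,c=grab("wrist"); cv2.imwrite("pics/w2.png",im); np.savez("w2.npz",im=im,d=d)
E
```

```text
time_s: 5.95
position: [0.4879, -0.3549, 0.1782]
ee_rot: [-0.001, 0.838, 0.545, -0.0]
wrist_force: [0.1, 0.5, -2.3]
finger_gap: 0.0111
gripper_force: 59.0
t 5.95 p [ 0.4879 -0.3549  0.1782] yaw 66.1 zax [-0.0016  0.0014 -1.    ] gap 0.0111 F [ 0.14  0.51 -2.3 ] q [-0.63  0.2   0.2   1.57  0.    1.36]
tool shift now [-0.0041  0.0058 -0.0018]
turn deg [-0.11 -0.04 -0.1 ]
shift after turn [-0.0041  0.0058 -0.0018]
```

View pics/w2.png

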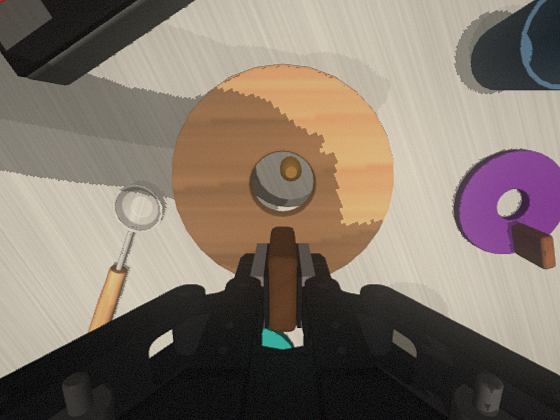

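The peg shows through the trivet's hole: peg tip at about (290,168), hole ellipse centre at about (283,182).

```bash
python3 - <<'E'
from h import *
Z=np.load("w2.npz"); im,d=Z["im"],Z["d"]; s=arm.observe(); c=cam("wrist",s); P=cloud(c,d); h=P[...,2]
k=(h>.16)&(h<.182)&(d>.1); k[230:]=False
v,u=np.nonzero(k); ztop=np.median(h[k]); print("top z",ztop)
# tilt of disc
A=np.c_[P[k][:,:2],np.ones(k.sum())]; print("plane",np.linalg.lstsq(A,P[k][:,2],rcond=None)[0].round(4))
hole=np.zeros((420,560),np.uint8); hole[145:222,240:325]=(~k)[145:222,240:325]
n,l,st,ce=cv2.connectedComponentsWithStats(hole); i=1+np.argmax(st[1:,4]); 
cs=cv2.findContours((l==i).astype(np.uint8),0,2)[0][0]; e=cv2.minEnclosingCircle(cs); print(st[i],e)
hc=onz(c,*e[0],ztop)
hsv=cv2.cvtColor(im,cv2.COLOR_BGR2HSV); b=(hsv[...,1]>110)&(l==i)&(h<.13)
v,u=np.nonzero(b); print("brass",len(u),u.mean(),v.mean(),np.percentile(h[b],[5,50,95]),P[b].mean(0))
t=b&(h>.1); print("peg top",P[t].mean(0),onz(c,u.mean(),v.mean(),.1))
sh=(l==i)&(abs(h-.07)<.006); print("shoulder",sh.sum(),P[sh].mean(0))
print("hole",hc,"tcp",s["position"])
E
```

```text
top z 0.16981408189499156
plane [-0.0003  0.004   0.1712]
[ 252  151   62   60 2870] ((282.3194885253906, 180.1701202392578), 30.75726318359375)
brass 408 290.07598039215685 168.47058823529412 [0.08363639 0.0999376  0.10437603] [ 0.50674818 -0.32404769  0.0986905 ]
peg top [ 0.50650267 -0.32514165  0.10292917] [ 0.50678811 -0.32392456  0.1       ]
shoulder 1692 [ 0.49856696 -0.33206661  0.06987476]
hole [ 0.50342631 -0.3181828   0.16981408] tcp [ 0.4880596  -0.35428886  0.17860141]
```

```bash

python3 -m crank '[{"rx":0,"ry":0,"rz":0,"dx":-0.005,"dy":0.0055,"dz":0,"grip":1},{"rx":0,"ry":0,"rz":0,"dx":0,"dy":0,"dz":0.02,"grip":1},{"rx":0,"ry":0,"rz":0,"dx":0,"dy":0,"dz":0.02,"grip":1},{"rx":0,"ry":0,"rz":0,"dx":0,"dy":0,"dz":0.01,"grip":1},{"rx":0,"ry":0,"rz":0,"dx":0,"dy":0,"dz":0,"grip":1}]'
python3 -m crank '[{"rx":0,"ry":0,"rz":0,"dx":0,"dy":0,"dz":0.01,"grip":1},{"rx":0,"ry":0,"rz":0,"dx":0,"dy":0,"dz":0.01,"grip":1},{"rx":0,"ry":0,"rz":0,"dx":0,"dy":0,"dz":0.008,"grip":1},{"rx":0,"ry":0,"rz":0,"dx":0,"dy":0,"dz":0.006,"grip":1},{"rx":0,"ry":0,"rz":0,"dx":0,"dy":0,"dz":0,"grip":1}]'
python3 to.py 0.4912 -0.3611 0.09 66.2
```

```text
time_s: 6.5
position: [0.491, -0.3605, 0.1279]
ee_rot: [-0.001, 0.838, 0.546, -0.0]
wrist_force: [0.7, 0.8, -1.0]
finger_gap: 0.0114
gripper_force: 58.9
time_s: 7.0
position: [0.4909, -0.3611, 0.0941]
ee_rot: [-0.001, 0.838, 0.546, -0.0]
wrist_force: [0.5, 0.0, -1.9]
finger_gap: 0.0108
gripper_force: 59.0
t 7.0 p [ 0.4909 -0.3611  0.0941] yaw 66.17 zax [-0.0013  0.001  -1.    ] gap 0.0108 F [ 0.52  0.03 -1.93] q [-0.63  0.22  0.06  1.41  0.    1.35]
tool shift now [0.0001 0.0002 0.0041]
turn deg [-0.09 -0.02 -0.03]
shift after turn [0.0001 0.0002 0.0041]
```

```bash

python3 -m crank '[{"rx":0,"ry":0,"rz":0,"dx":0,"dy":0,"dz":0.002,"grip":1},{"rx":0,"ry":0,"rz":0,"dx":0,"dy":0,"dz":0.0015,"grip":1},{"rx":0,"ry":0,"rz":0,"dx":0,"dy":0,"dz":0,"grip":1}]'
python3 -m crank '[{"rx":0,"ry":0,"rz":0,"dx":0,"dy":0,"dz":0.0005,"grip":1},{"rx":0,"ry":0,"rz":0,"dx":0,"dy":0,"dz":0,"grip":1}]'
```

```text
time_s: 7.3
position: [0.4914, -0.3614, 0.0919]
ee_rot: [0.0, 0.838, 0.546, 0.0]
wrist_force: [0.4, 0.2, -1.1]
finger_gap: 0.0112
gripper_force: 59.0
time_s: 7.5
position: [0.4914, -0.3614, 0.0914]
ee_rot: [0.0, 0.838, 0.546, 0.0]
wrist_force: [0.8, -0.4, -1.7]
finger_gap: 0.011
gripper_force: 59.0
```

```bash

python3 -m crank '[{"rx":0,"ry":0,"rz":0,"dx":0,"dy":0,"dz":0.001,"grip":1},{"rx":0,"ry":0,"rz":0,"dx":0,"dy":0,"dz":0,"grip":1}]'
python3 -m crank '[{"rx":0,"ry":0,"rz":0,"dx":0,"dy":0,"dz":0.0005,"grip":1},{"rx":0,"ry":0,"rz":0,"dx":0,"dy":0,"dz":0,"grip":1}]'
```

```text
time_s: 7.7
position: [0.4914, -0.3614, 0.0903]
ee_rot: [0.0, 0.838, 0.546, 0.0]
wrist_force: [-0.3, -0.0, -0.7]
finger_gap: 0.0107
gripper_force: 59.2
time_s: 7.9
position: [0.4914, -0.3614, 0.0902]
ee_rot: [0.0, 0.838, 0.546, 0.0]
wrist_force: [-0.4, 0.8, 2.5]
finger_gap: 0.0115
gripper_force: 59.6
```

```bash

python3 -m crank '[{"rx":0,"ry":0,"rz":0,"dx":0,"dy":0,"dz":0,"grip":0.4},{"rx":0,"ry":0,"rz":0,"dx":0,"dy":0,"dz":0,"grip":0.4},{"rx":0,"ry":0,"rz":0,"dx":0,"dy":0,"dz":0,"grip":0},{"rx":0,"ry":0,"rz":0,"dx":0,"dy":0,"dz":0,"grip":0},{"rx":0,"ry":0,"rz":0,"dx":0,"dy":0,"dz":0,"grip":0}]'
python3 -m crank '[{"rx":0,"ry":0,"rz":0,"dx":0,"dy":0,"dz":-0.02,"grip":0},{"rx":0,"ry":0,"rz":0,"dx":0,"dy":0,"dz":-0.04,"grip":0},{"rx":0,"ry":0,"rz":0,"dx":0,"dy":0,"dz":-0.04,"grip":0},{"rx":0,"ry":0,"rz":0,"dx":0,"dy":0,"dz":-0.04,"grip":0},{"rx":0,"ry":0,"rz":0,"dx":0,"dy":0,"dz":0,"grip":0}]'
python3 - <<'E'
from h import *
im,d,c=grab("wrist"); P=cloud(c,d); h=P[...,2]
hsv=cv2.cvtColor(im,cv2.COLOR_BGR2HSV)
k=(h>.074)&(h<.09)&(hsv[...,1]>60)&(d>.1); k=cv2.morphologyEx(k.astype(np.uint8),cv2.MORPH_OPEN,np.ones((5,5)))>0
n,l,st,ce=cv2.connectedComponentsWithStats(k.astype(np.uint8)); i=1+np.argmax(st[1:,4]); k=l==i
p=P[k]; print(st[i],cv2.minEnclosingCircle(p[:,:2].astype(np.float32)),p[:,2].mean())
A=np.c_[p[:,:2],np.ones(len(p))]; print("plane",np.linalg.lstsq(A,p[:,2],rcond=None)[0].round(4))
cv2.imwrite("pics/w3.png",im[50:350,100:460])
E
```

```text
time_s: 8.4
position: [0.4914, -0.3614, 0.0897]
ee_rot: [-0.0, 0.838, 0.546, -0.0]
wrist_force: [0.4, 0.4, -0.4]
finger_gap: 0.0427
gripper_force: 0.0
time_s: 8.9
position: [0.4926, -0.3623, 0.2361]
ee_rot: [0.004, 0.838, 0.546, 0.002]
wrist_force: [-0.1, -0.3, 0.6]
finger_gap: 0.0422
gripper_force: 0.0
[ 222   94  116  116 9290] ((0.5059589743614197, -0.3271714746952057), 0.05494733527302742) 0.08141619060847087
plane [0.0002 0.001  0.0817]
```

View pics/w3.png

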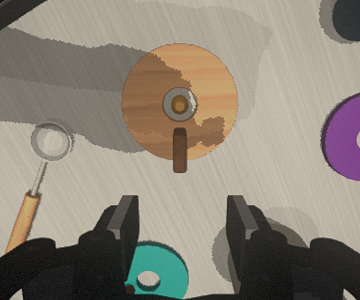

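The trivet lies flat (top at z 0.0815), with the peg showing in its hole at crop (180,104). Next I go to the thermometer.

```bash

python3 -m crank '[{"rx":0,"ry":0,"rz":-6.7,"dx":0,"dy":0,"dz":-0.015,"grip":-1},{"rx":0,"ry":0,"rz":-6.7,"dx":0,"dy":0,"dz":-0.015,"grip":-1},{"rx":0,"ry":0,"rz":0,"dx":0.045,"dy":-0.0064,"dz":0,"grip":-1},{"rx":0,"ry":0,"rz":0,"dx":0.045,"dy":-0.0064,"dz":0,"grip":-1},{"rx":0,"ry":0,"rz":0,"dx":0.045,"dy":-0.0064,"dz":0,"grip":-1}]' >/dev/null
python3 -m crank '[{"rx":0,"ry":0,"rz":0,"dx":0.045,"dy":-0.0064,"dz":0,"grip":-1},{"rx":0,"ry":0,"rz":0,"dx":0.045,"dy":-0.0064,"dz":0,"grip":-1},{"rx":0,"ry":0,"rz":0,"dx":0.045,"dy":-0.0064,"dz":0,"grip":-1},{"rx":0,"ry":0,"rz":0,"dx":0.045,"dy":-0.0064,"dz":0,"grip":-1},{"rx":0,"ry":0,"rz":0,"dx":0.045,"dy":-0.0064,"dz":0,"grip":-1}]' >/dev/null
python3 -m crank '[{"rx":0,"ry":0,"rz":0,"dx":0.045,"dy":-0.0064,"dz":0,"grip":-1},{"rx":0,"ry":0,"rz":0,"dx":0.045,"dy":-0.0064,"dz":0,"grip":-1},{"rx":0,"ry":0,"rz":0,"dx":0.045,"dy":-0.0064,"dz":0,"grip":-1},{"rx":0,"ry":0,"rz":0,"dx":0.045,"dy":-0.0064,"dz":0,"grip":-1},{"rx":0,"ry":0,"rz":0,"dx":0.02,"dy":-0.0064,"dz":0,"grip":-1}]'
python3 to.py 0.518 0.315 0.26 79.6
python3 - <<'E'
from h import *
im,d,c=grab("wrist"); cv2.imwrite("pics/w4.png",im); np.savez("w4.npz",im=im,d=d)
P=cloud(c,d); h=P[...,2]
for n,k in(("handle top",(h>.183)&(h<.2)&(d>.15)),("shelf",(abs(h-.095)<.005))):
    N,l,st,ce=cv2.connectedComponentsWithStats(k.astype(np.uint8)); i=1+np.argmax(st[1:,4]); p=P[l==i]
    print(n,st[i],p.mean(0).round(4),cv2.minAreaRect(p[:,:2].astype(np.float32)))
    q=P[l==i]; print(np.percentile(q[:,2],[5,50,95]))
E
```

```text
time_s: 10.45
position: [0.5104, 0.2076, 0.2578]
ee_rot: [-0.001, 0.768, 0.641, -0.001]
wrist_force: [-0.4, -0.2, 0.1]
finger_gap: 0.0851
gripper_force: 0.0
t 10.45 p [0.5104 0.2076 0.2578] yaw 79.71 zax [-2.3e-03 -4.0e-04 -1.0e+00] gap 0.0851 F [-0.44 -0.17  0.08] q [0.39 0.1  0.25 1.72 0.   2.14]
tool shift now [ 0.107  -0.0117 -0.0023]
turn deg [-0.13  0.04  0.11]
shift after turn [ 0.107  -0.0119 -0.0022]
handle top [ 239   25   46   52 2254] [0.5171 0.3173 0.1907] ((0.516694188117981, 0.31785058975219727), (0.028373850509524345, 0.027846619486808777), 80.12223815917969)
[0.18818416 0.19093757 0.19241472]
shelf [ 211   21  115  101 7801] [0.5179 0.316  0.0946] ((0.5170145630836487, 0.3184899091720581), (0.08431456238031387, 0.10023854672908783), 79.1806640625)
[0.0932967  0.09454203 0.09589902]
```

View pics/w4.png

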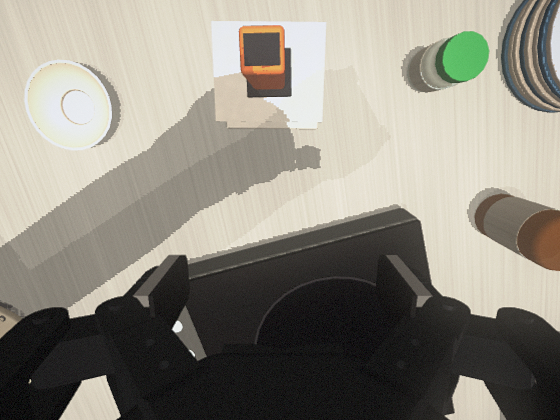

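The picture shows the orange handle with its black top at (262,50), standing on the white shelf. It measures (0.517,0.318), top at z 0.191, as expected.

```bash

python3 -m crank '[{"rx":0,"ry":0,"rz":0,"dx":0.0365,"dy":-0.0044,"dz":0,"grip":-1},{"rx":0,"ry":0,"rz":0,"dx":0.0365,"dy":-0.0044,"dz":0,"grip":-1},{"rx":0,"ry":0,"rz":0,"dx":0.0365,"dy":-0.0044,"dz":0,"grip":-1},{"rx":0,"ry":0,"rz":0,"dx":0,"dy":0,"dz":0.015,"grip":-1},{"rx":0,"ry":0,"rz":0,"dx":0,"dy":0,"dz":0,"grip":-1}]' >/dev/null
python3 to.py 0.5169 0.3178 0.136 79.6
python3 - <<'E'
from h import *
im,d,c=grab("wrist"); cv2.imwrite("pics/w5.png",im)
P=cloud(c,d); h=P[...,2]
k=(h>.183)&(h<.2)&(d>.15)
N,l,st,ce=cv2.connectedComponentsWithStats(k.astype(np.uint8))
for i in range(1,N):
  if st[i,4]>500:
    p=P[l==i]; print(st[i],p.mean(0).round(4),cv2.minAreaRect(p[:,:2].astype(np.float32)))
E
```

```text
t 11.0 p [0.5169 0.3148 0.2413] yaw 79.66 zax [-0.0043 -0.0027 -1.    ] gap 0.0851 F [ 0.09 -0.74 -1.06] q [ 0.55  0.23  0.36  1.7  -0.    2.3 ]
tool shift now [ 0.0033 -0.0002  0.1053]
turn deg [-0.21  0.2   0.06]
shift after turn [ 0.0029 -0.0005  0.1053]
[ 261  200   43   43 1755] [0.5173 0.3197 0.1905] ((0.516869068145752, 0.31868138909339905), (0.027650659903883934, 0.027464039623737335), 80.51979064941406)
```

```bash

python3 -m crank '[{"rx":0,"ry":0,"rz":0,"dx":0.003,"dy":-0.0005,"dz":0.02,"grip":-1},{"rx":0,"ry":0,"rz":0,"dx":0,"dy":0,"dz":0.03,"grip":-1},{"rx":0,"ry":0,"rz":0,"dx":0,"dy":0,"dz":0.03,"grip":-1},{"rx":0,"ry":0,"rz":0,"dx":0,"dy":0,"dz":0.025,"grip":-1},{"rx":0,"ry":0,"rz":0,"dx":0,"dy":0,"dz":0,"grip":-1}]'
python3 to.py 0.517 0.3185 0.136 79.6
```

```text
time_s: 11.55
position: [0.5165, 0.3157, 0.1366]
ee_rot: [-0.0, 0.769, 0.639, -0.003]
wrist_force: [-0.3, -0.0, 0.5]
finger_gap: 0.0853
gripper_force: 0.0
t 11.55 p [0.5165 0.3157 0.1366] yaw 79.51 zax [-0.0046 -0.0029 -1.    ] gap 0.0853 F [-0.26 -0.05  0.51] q [ 0.55  0.21  0.13  1.5  -0.    2.3 ]
tool shift now [0.0029 0.     0.0006]
turn deg [-0.23  0.21 -0.09]
shift after turn [0.0029 0.     0.0006]
```

```bash

python3 -m crank '[{"rx":-0.2,"ry":0.2,"rz":0,"dx":0.003,"dy":0,"dz":0,"grip":-1},{"rx":0,"ry":0,"rz":0,"dx":0,"dy":0,"dz":0,"grip":-1}]' >/dev/null
python3 to.py 0.517 0.3185 0.136 79.6
python3 -m crank '[{"rx":0,"ry":0,"rz":0,"dx":0,"dy":0,"dz":0,"grip":1},{"rx":0,"ry":0,"rz":0,"dx":0,"dy":0,"dz":0,"grip":1},{"rx":0,"ry":0,"rz":0,"dx":0,"dy":0,"dz":0,"grip":1},{"rx":0,"ry":0,"rz":0,"dx":0,"dy":0,"dz":0,"grip":1},{"rx":0,"ry":0,"rz":0,"dx":0,"dy":0,"dz":0,"grip":1}]'>/dev/null
python3 -m crank '[{"rx":0,"ry":0,"rz":0,"dx":0,"dy":0,"dz":0,"grip":1},{"rx":0,"ry":0,"rz":0,"dx":0,"dy":0,"dz":0,"grip":1},{"rx":0,"ry":0,"rz":0,"dx":0,"dy":0,"dz":0,"grip":1}]'
python3 to.py 0.517 0.3185 0.136 79.6
```

```text
t 11.75 p [0.5191 0.3208 0.142 ] yaw 79.55 zax [ 0.0067  0.0045 -1.    ] gap 0.0856 F [0.72 0.31 0.75] q [0.55 0.21 0.14 1.49 0.   2.31]
tool shift now [-0.0027 -0.0017  0.006 ]
turn deg [ 0.33 -0.32 -0.05]
shift after turn [-0.0026 -0.0016  0.006 ]
time_s: 12.55
position: [0.5183, 0.3206, 0.1401]
ee_rot: [0.0, 0.768, 0.64, 0.003]
wrist_force: [-0.9, 1.0, 4.7]
finger_gap: 0.0274
gripper_force: 59.3
t 12.55 p [0.5183 0.3206 0.1401] yaw 79.58 zax [ 0.0044  0.0032 -1.    ] gap 0.0274 F [-0.86  0.99  4.71] q [0.55 0.21 0.14 1.49 0.   2.31]
tool shift now [-0.0023 -0.0009  0.0041]
turn deg [ 0.22 -0.22 -0.02]
shift after turn [-0.0023 -0.0009  0.0041]
```

```bash

python3 -m crank '[{"rx":0,"ry":0,"rz":0,"dx":0,"dy":0,"dz":-0.01,"grip":1},{"rx":0,"ry":0,"rz":0,"dx":0,"dy":0,"dz":-0.02,"grip":1},{"rx":0,"ry":0,"rz":0,"dx":0,"dy":0,"dz":-0.03,"grip":1},{"rx":0,"ry":0,"rz":0,"dx":0,"dy":0,"dz":-0.03,"grip":1},{"rx":0,"ry":0,"rz":0,"dx":0,"dy":0,"dz":-0.03,"grip":1}]'
python3 to.py 0.490 -0.051 0.24 79.6
```

```text
time_s: 13.05
position: [0.5176, 0.3199, 0.261]
ee_rot: [0.0, 0.768, 0.64, 0.002]
wrist_force: [0.9, -0.2, -1.0]
finger_gap: 0.0272
gripper_force: 59.1
t 13.05 p [0.5176 0.3199 0.261 ] yaw 79.57 zax [ 0.0036  0.0023 -1.    ] gap 0.0272 F [ 0.93 -0.17 -1.  ] q [0.55 0.24 0.41 1.74 0.   2.31]
tool shift now [-0.3698  0.04    0.0201]
turn deg [ 0.18 -0.16 -0.03]
shift after turn [-0.3697  0.0398  0.021 ]
```

```bash

python3 -m crank '[{"rx":0,"ry":0,"rz":0,"dx":-0.03,"dy":0.0044,"dz":0,"grip":1},{"rx":0,"ry":0,"rz":0,"dx":-0.041,"dy":0.0044,"dz":0,"grip":1},{"rx":0,"ry":0,"rz":0,"dx":-0.041,"dy":0.0044,"dz":0,"grip":1},{"rx":0,"ry":0,"rz":0,"dx":-0.041,"dy":0.0044,"dz":0,"grip":1},{"rx":0,"ry":0,"rz":0,"dx":-0.041,"dy":0.0044,"dz":0,"grip":1}]' >/dev/null
python3 -m crank '[{"rx":0,"ry":0,"rz":0,"dx":-0.041,"dy":0.0044,"dz":0,"grip":1},{"rx":0,"ry":0,"rz":0,"dx":-0.041,"dy":0.0044,"dz":0,"grip":1},{"rx":0,"ry":0,"rz":0,"dx":-0.041,"dy":0.0044,"dz":0,"grip":1},{"rx":0,"ry":0,"rz":0,"dx":-0.041,"dy":0.0044,"dz":0,"grip":1},{"rx":0,"ry":0,"rz":0,"dx":-0.01,"dy":0,"dz":0,"grip":1}]' >/dev/null
python3 -m crank '[{"rx":0,"ry":0,"rz":0,"dx":0,"dy":0,"dz":0.02,"grip":1},{"rx":0,"ry":0,"rz":0,"dx":0,"dy":0,"dz":0.02,"grip":1},{"rx":0,"ry":0,"rz":0,"dx":0,"dy":0,"dz":0,"grip":1},{"rx":0,"ry":0,"rz":0,"dx":0,"dy":0,"dz":0,"grip":1}]' >/dev/null
python3 to.py 0.490 -0.051 0.18 79.6
python3 - <<'E'
from h import *
im,d,c=grab("wrist"); np.savez("w6.npz",im=im,d=d)
cv2.imwrite("pics/w6.png",np.vstack([im[60:260,130:430]]).repeat(2,0).repeat(2,1))
i2,d2,c2=grab("scene"); np.savez("s6.npz",im=i2,d=d2); cv2.imwrite("pics/s6.png",cv2.resize(i2[130:280,180:360],None,fx=4,fy=4))
E
```

```text
t 14.45 p [ 0.4901 -0.0485  0.2191] yaw 79.6 zax [ 0.0035  0.0029 -1.    ] gap 0.0271 F [ 0.58 -0.69 -0.5 ] q [-0.1  -0.06  0.01  1.63  0.    1.65]
tool shift now [-0.0026  0.0002  0.0391]
turn deg [ 0.17 -0.2  -0.  ]
shift after turn [-0.0024  0.0003  0.0391]
```

View pics/w6.png

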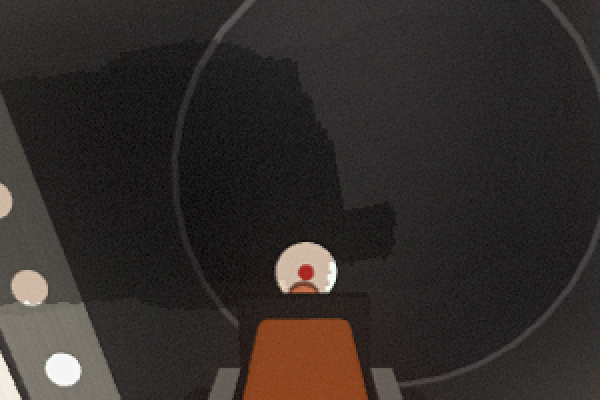

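View pics/s6.png

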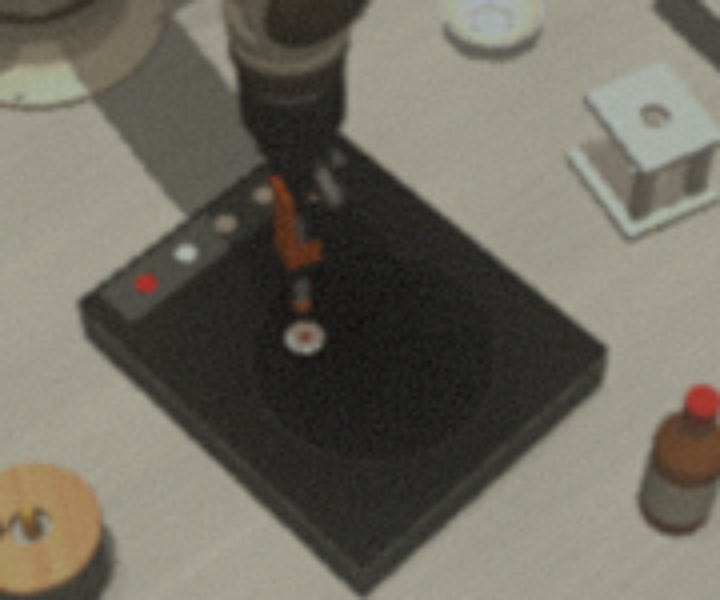

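Wrist crop: white spot with red centre at (306,272), with the copper foot's near rim just below at (304,283). Scene crop: foot at (301,305), just above the spot at (304,338). I compute the offset.

```bash
python3 - <<'E'
from h import *
Z=np.load("w6.npz"); im,d=Z["im"],Z["d"]; s=arm.observe(); c=cam("wrist",s); q=s["ee_rot"]; M=R.from_quat([q[1],q[2],q[3],q[0]]).as_matrix()
hsv=cv2.cvtColor(im,cv2.COLOR_BGR2HSV); w=hsv[...]
k=np.zeros((420,560),bool); k[185:204,272:296]=True
red=k&((hsv[...,0]<4)|(hsv[...,0]>174))&(hsv[...,1]>140); v,u=np.nonzero(red); r=(u.mean(),v.mean()); print(r,len(u))
S=onz(c,*r,.0605); print("spot",S)
col=im[196:212,279:286].mean(1).astype(int); print([(196+i,*x) for i,x in enumerate(col)])
zf=s["position"][2]-.1151
dd=d[196:212,282]; print(dd.round(4))
for vv in(200.5,201.5): 
    F=onz(c,282,vv,zf)-.007*M[:,0]; print("foot",F,"tool shift",(M.T@(S-F)).round(4))
c2=cam("scene",None); Z=np.load("s6.npz"); hs=cv2.cvtColor(Z["im"],cv2.COLOR_BGR2HSV)
d2=Z["d"]; P=cloud(c2,d2)
for (u,v) in((255,206),(255,207),(256,214)): print(P[v,u].round(4))
E
```

```text
(np.float64(282.5), np.float64(196.0)) 44
spot [ 0.49084876 -0.05099518  0.0605    ]
[(196, np.int64(39), np.int64(45), np.int64(168)), (197, np.int64(41), np.int64(46), np.int64(167)), (198, np.int64(53), np.int64(59), np.int64(171)), (199, np.int64(86), np.int64(96), np.int64(183)), (200, np.int64(124), np.int64(143), np.int64(178)), (201, np.int64(67), np.int64(86), np.int64(127)), (202, np.int64(44), np.int64(65), np.int64(113)), (203, np.int64(65), np.int64(97), np.int64(168)), (204, np.int64(75), np.int64(110), np.int64(193)), (205, np.int64(77), np.int64(114), np.int64(202)), (206, np.int64(45), np.int64(59), np.int64(98)), (207, np.int64(26), np.int64(27), np.int64(33)), (208, np.int64(25), np.int64(28), np.int64(36)), (209, np.int64(30), np.int64(31), np.int64(39)), (210, np.int64(31), np.int64(35), np.int64(41)), (211, np.int64(32), np.int64(34), np.int64(41))]
[0.3074 0.3086 0.3094 0.309  0.2635 0.2614 0.2558 0.2559 0.2569 0.2552
 0.1942 0.19   0.1888 0.1886 0.1889 0.1891]
foot [ 0.49000247 -0.05180254  0.10475737] tool shift [0.0008 0.0005 0.0443]
foot [ 0.48984636 -0.05265765  0.10475737] tool shift [0.0017 0.0005 0.0443]
[ 0.4933 -0.0545  0.1126]
[ 0.4977 -0.0577  0.1149]
[ 0.4924 -0.0518  0.0612]
```

```bash

python3 -m crank '[{"rx":0,"ry":0,"rz":0,"dx":0.001,"dy":0.0005,"dz":0.015,"grip":1},{"rx":0,"ry":0,"rz":0,"dx":0,"dy":0,"dz":0.015,"grip":1},{"rx":0,"ry":0,"rz":0,"dx":0,"dy":0,"dz":0.009,"grip":1},{"rx":0,"ry":0,"rz":0,"dx":0,"dy":0,"dz":0,"grip":1},{"rx":0,"ry":0,"rz":0,"dx":0,"dy":0,"dz":0,"grip":1}]'
cat > f.py <<'E'
from h import *
# force, averaged while looking at the foot (camera calls let readings refresh)
L=[]
for i in range(6):
    arm.get_image("wrist"); s=arm.observe(); L.append(np.r_[s["wrist_force"],s["position"]])
print(s["time_s"],np.mean(L,0).round(4),np.std([l[2] for l in L]).round(2))
E
python3 f.py
```

```text
time_s: 15.05
position: [0.4914, -0.0478, 0.1805]
ee_rot: [0.0, 0.768, 0.64, 0.003]
wrist_force: [0.4, 0.2, -1.3]
finger_gap: 0.0275
gripper_force: 59.6
15.35 [-0.0029 -0.1314 -1.4158  0.4915 -0.0478  0.1804] 0.45
```

```bash

python3 -m crank '[{"rx":0,"ry":0,"rz":0,"dx":0,"dy":0,"dz":0.003,"grip":1},{"rx":0,"ry":0,"rz":0,"dx":0,"dy":0,"dz":0,"grip":1}]' >/dev/null; python3 f.py
python3 -m crank '[{"rx":0,"ry":0,"rz":0,"dx":0,"dy":0,"dz":0.002,"grip":1},{"rx":0,"ry":0,"rz":0,"dx":0,"dy":0,"dz":0,"grip":1}]' >/dev/null; python3 f.py
python3 -m crank '[{"rx":0,"ry":0,"rz":0,"dx":0,"dy":0,"dz":0.002,"grip":1},{"rx":0,"ry":0,"rz":0,"dx":0,"dy":0,"dz":0,"grip":1}]' >/dev/null; python3 f.py
```

```text
15.85 [-0.0447  0.3099 -1.2448  0.4911 -0.0478  0.1766] 0.48
16.35 [ 0.5328  0.0436  0.0251  0.4913 -0.0478  0.1748] 0.67
16.85 [ 0.8855 -0.0752  1.7636  0.4913 -0.0478  0.1727] 0.23
```

```bash

python3 -m crank '[{"rx":0,"ry":0,"rz":0,"dx":0,"dy":0,"dz":0.001,"grip":1},{"rx":0,"ry":0,"rz":0,"dx":0,"dy":0,"dz":0.001,"grip":1},{"rx":0,"ry":0,"rz":0,"dx":0,"dy":0,"dz":0,"grip":1}]' >/dev/null; sed -i 's/range(6)/range(16)/' f.py; python3 f.py
```

```text
17.95 [ 1.0279 -0.2416  2.0877  0.4913 -0.0478  0.1707] 0.43
```

```bash

python3 -m crank '[{"rx":0,"ry":0,"rz":0,"dx":0,"dy":0,"dz":0.0012,"grip":1},{"rx":0,"ry":0,"rz":0,"dx":0,"dy":0,"dz":0,"grip":1}]' >/dev/null; python3 f.py
python3 to.py 0.490 -0.051 0.17 79.6
python3 - <<'E'
from h import *
im,d,c=grab("wrist"); cv2.imwrite("pics/w7.png",im[140:280,180:390].repeat(3,0).repeat(3,1))
E
```

```text
18.95 [ 1.6696 -0.3621  2.5699  0.4912 -0.0478  0.1695] 0.43
t 18.95 p [ 0.4912 -0.0478  0.1694] yaw 79.58 zax [ 0.0041  0.0028 -1.    ] gap 0.0274 F [ 1.79 -1.18  2.28] q [-0.1  -0.07 -0.1   1.54  0.    1.65]
tool shift now [-0.0034 -0.0006 -0.0006]
turn deg [ 0.2  -0.2  -0.02]
shift after turn [-0.0034 -0.0006 -0.0006]
```

View pics/w7.png

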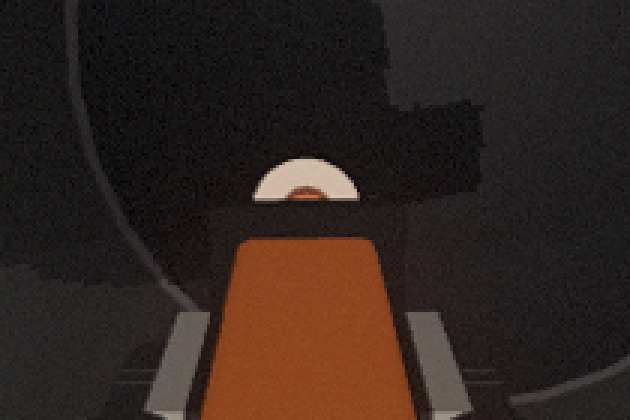

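The spot's top edge is at (306,158) and the foot rim at (307,186): about 8 mm of white all round, so the foot is centred. The net push is about 4 N, which is half-way in.

```bash
python3 -c "
from rig import arm
print(arm.finish_job())"
```

```text
the job is handed in; nothing more can be done
None
```

The job is handed in at about 19 s of the 64 s allowed: the trivet lies flat on the post's shoulder with the peg through its hole, and the thermometer is still held upright, its foot centred on the white spot and pressed in about half-way (about 4 N).

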